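# Close and latch the sample transport box

### The job

The three sample bottles are packed in the grey transport box, which has to leave sealed. Lower the lid until it is fully shut, swing the wire loop of the draw latch up and over the keeper hook on the lid's front, then press the latch lever down past centre until it is fully home against the front of the box with the loop pulled tight in the hook. Do not push about or knock over the bottle, beaker and tape roll that stand beside the box.

Things in the scene. Friction and masses are not known exactly. Their poses are not given: they have to be found in the camera images.
- case: Grey plastic transport box, fixed to the bench: 150 mm deep (its x), 220 mm wide (its y), rim 125 mm high, 165 mm with the lid shut. Origin: centre of its underside; z up; x points from the latched front face (x = -75 mm) to the hinged back, y to the left seen from the front. Three amber bottles inside stay below the shut lid.
- lid (a joint): Lid angle, rad: 0 shut, grows as the front edge rises. Hinge line along the box's y at box x = +75, z = 125 mm. The lid is a shell 154 x 224 x 40 mm, 0.28 kg, with a stiff hinge that holds it at any angle: 3 to 5 N down on the front edge lowers it. A low black carry handle stands 22 mm above the middle of its top.
- lid_edge (a point): Middle of the lid's top front edge: box x = -77, z = 165 mm when shut, 157 mm from the hinge line; moves with the lid. The keeper is below it, 32 mm wide.
- keeper (a point): Seat of the keeper, a steel hook 32 mm wide riveted to the middle of the lid's front: where the centre of the loop's bar lies when hooked. Axes as the lid's (those of the box when shut). Lid shut: box x = -89, z = 147.5 mm. Its lip stands 5 to 8 mm in front of this point (towards -x), its top 3.5 mm above it; a sloped back leads the bar down from the lid's face, 12 mm behind this point. The bar comes in from above, behind the lip.
- lever (a joint): Latch lever angle, rad: 0 fully home (hanging down along the box front), grows as its end swings out and up; pi/2 is level, pointing away from the box; stop at 2.4. Stays where left (friction, 1 N at its end moves it). With the loop hooked it stiffens from about 1.2 down (at worst 2 to 3 N at its end, near 0.8); below 0.44 it is past centre, from about 0.2 the spring snaps it home and holds it there.
- lever_pivot (a point): Centre of the lever's hinge, axis along the box's y: box x = -93, z = 95 mm.
- lever_tip (a point): Middle of the lever's free end, 70 mm from its pivot. The lever is a steel blade 26 mm wide, 3 mm thick, its end bent a little outward; home, the tip is at box x = -104, z = 25 mm. Press on the face that looks away from the box when home and upward when open; that face lies 7 mm off the pivot's axis.
- bail (a joint): Angle of the wire loop on the lever, rad: 0 when hooked with the lever home, 2.95 when folded out along the lever, where it starts. Direction of the loop: (lever - bail) rad from straight up, turned towards the box; negative leans away from the box. It pivots freely and, left leaning 0.1 or more, falls to that side: on the lever, or on the keeper's back at about +0.4.
- bail_pivot (a point): Axis of the wire loop on the lever, along the box's y, 14 mm from the lever's pivot. In the box's xz plane it lies from the lever pivot at (lever - 0.419) rad, counted from straight down, outward and up.
- bail_bar (a point): Middle of the loop's cross bar, the part that goes into the keeper. The loop is 5 mm steel wire, two straight legs and the bar, 50 mm wide outside (along the box's y), 40 mm inside; the bar's centre is 63.2 mm from bail_pivot, plus up to 3 mm of spring in the legs. It can be gripped across the two legs and swung about bail_pivot; with the lever in its starting range it clears the lip by 4 mm or more.
- white_bottle: White plastic bottle, 50 mm across, 95 mm high, standing left of the box; not to be disturbed. Origin: centre of its foot.
- small_beaker: Clear beaker, 60 mm across, 68 mm high, standing right of the box; not to be disturbed. Origin: centre of its foot.
- tape_ring: Roll of white label tape, 80 mm across, 19 mm high, lying left of the box's front; not to be disturbed. Origin: centre of its underside.

How it is judged:
By the outcome, as a careful person would: the job done as asked, in the order asked, and still so for the second after the job is handed in, with the robot touching nothing.
It also fails if it takes over 59 s, if anything falls off the work surface, if the arm or the gripper's body presses on something with over 40 N, if the wrist force passes 120 N, or if a joint passes its speed limit or range.

### The arm

A 6-joint arm with a two-finger parallel gripper is mounted at the origin on a cart in front of the work surface, level with it; the furniture and walls round the work are solid. World frame = base frame: x ahead of the robot, y to its left, z up, the work surface at z = 0. Lengths are in m, angles in degrees, forces in N, time in s.
With the tool pointing down it reaches from about 0.15 to 0.775 m from the base axis. Payload 6.1 kg.
Tool frame: the origin (TCP) lies at the very end of the fingers, on their centre line; the grasp point (between the pads) lies 19 mm behind it; z points along the fingers, y is the line along which they close (so a half turn about z gives the same grasp; the last joint's range is limited). The gripper opens to 85 mm and grips with 20 to 120 N. Pads are 22 mm wide; open, the fingers measure 114 mm over their backs; the gripper's body (76 mm by 85 mm) begins 54 mm behind the grasp point. The pads swing forward as they close: fully open they stand 13 mm farther back than shut.
Start: joints at [-76.49, 7.208, -2.269, 80.523, 0, 90], TCP at [0.123, -0.51, 0.231] pointing down, gripper open.
Joint ranges: [-155.77, 155.77], [-54.66, 111.73], [-72.52, 77.12], [-102.08, 115.82], [-83.92, 84.16], [-180, 180]. Speed limits (degrees/s): [136.94, 136.94, 172.46, 180, 180, 180].

### API

Orientations are given as [roll, pitch, yaw] about the fixed x, y, z axes, in that order (R = Rz(yaw) Ry(pitch) Rx(roll)).
In Python, from plant import sense, camera, arm gives the robot as it stands.
- The arm moves only by the tool play_rows, never from a script. Its argument "motion" is a list of rows, each a list of 7 numbers: the turn, a rotation vector about the tool's x, y, z in degrees, then the shift along the tool's x, y, z in m, then the finger opening in m, from 0 to 0.0854. In form: [[wx, wy, wz, x, y, z, hand], ...]. A call has 1 to 5 rows; each row shifts and turns the commanded pose from where the row before left it, along the tool's axes as they then stand; what a row does not reach is not made up. A row lasts 1/12 s, in which the tool goes at most 41.7 mm and 7.16 degrees, less where a joint would pass 70% of its speed; a pose out of reach is approached as far as the arm can. A call is refused whole if a number of a shift passes 0.0417 or a number of a turn 7.16, either way. A call with a gripper value outside its range is refused whole. The fingers move at their own pace and stop on an object; the grip force is fixed at half the most. Time passes only in rows, so rows that do not move let the fingers close. It gives the time, the measured TCP pose, the force, the opening and the grip force at its end, in the units of the state.
- sense(): the state, without advancing time (a new reading comes with each control period).
- camera(name): name is "side" or "top"; returns a dict with "frame" (420x560x3 uint8, blue, green, red), "z_map" (420x560 float32, m along the optical axis (not along the pixel's ray), 0 where there is no reading), "vertical_fov" (degrees; the focal length in pixels is half the picture's height over the tangent of half this angle, whatever the lens; pixels are square), "cx", "cy" (the principal point, pixels), "xyz" and "attitude" of the camera in the world. Camera axes: x right, y up, looking along -z (the intrinsics and any distortion apply to the point x, -y, -z); pixel columns grow to the right and rows downward; lengths in m; the calibration is good to about 2 mm. A picture is of the moment at which its call begins.
- arm.close_job(): hands the job in; it is judged then, once.
The state is a dict: "time_s": time; "qpos": joint angles; "qd": joint speeds; "joint_efforts": joint torques, N m; "eef_pos": TCP position; "ee_rot": TCP orientation; "wrist_force": force on the tool from outside, world axes, zero at the start; "wrist_torque": the same for the moment, N m; "width": finger opening in m; "finger_force": force on a finger pad.
Only numpy, scipy, OpenCV 4.12 (cv2) and the standard library are available. Lean on these libraries where they do the work, as an engineer would, in place of code of your own. Each camera call takes 0.05 s, during which the arm holds its last target. There are 200 camera calls.

## Working session

There is one attempt and no reset: what is moved stays moved. The work goes in short steps, Python scripts to look and compute and a tool call to move; the robot and the scene stay as the last step left them, time stands still between calls to the robot, and variables do not carry over. Pictures are saved under pics/ and viewed, at most 10 in all, crops included, and the job is handed in when it is done.

Besides the shell and the picture viewer there is one more tool, called after "Call:" as name([rows], argument=value, ...), one row to a line, values as JSON. play_rows: Moves the arm, as the interface text tells. Its arguments: {"type":"object","properties":{"motion":{"type":"array"}},"required":["motion"]}

```bash
ls; mkdir -p pics
python3 - <<'E'
from plant import sense,camera
import cv2
s=sense();print(s)
for n in("side","top"):
    c=camera(n);cv2.imwrite(f"pics/{n}0.png",c["frame"]);print(n,{k:v for k,v in c.items() if k not in("frame","z_map")},(c["z_map"]>0).mean())
E
```

```text
pics
{'time_s': 0.0, 'qpos': array([-7.64904737e+01,  7.24047734e+00, -2.32664430e+00,  8.05238589e+01,
        3.35935614e-04,  8.99992700e+01]), 'qd': array([-0.03401604,  0.06059678, -0.06692052,  0.01205797,  0.18593402,
       -0.00747231]), 'joint_efforts': array([-2.18487425e-03, -4.35918760e+01,  3.52917588e+01,  1.74357346e-02,
       -1.68946931e-04, -6.21802855e-06]), 'eef_pos': array([ 0.1225492 , -0.5100731 ,  0.23053382]), 'ee_rot': array([-1.79909019e+02, -3.37094393e-04,  1.35102558e+01]), 'wrist_force': array([-0.73857494, -0.3831464 ,  1.20227624]), 'wrist_torque': array([-0.03056653, -0.00732561,  0.03654576]), 'finger_force': 0.0, 'width': 0.08533446870403394}
side {'vertical_fov': 44.49552370439453, 'cx': 290.2391266885601, 'cy': 206.34439484977534, 'xyz': array([0.56552217, 0.68435353, 0.72035691]), 'attitude': array([ 51.94617312,   1.15623418, 179.99577142])} 0.9958715986394557
top {'vertical_fov': 55.718749045047325, 'cx': 280.402117690677, 'cy': 207.0077466757708, 'xyz': array([ 0.44881261, -0.10806764,  1.04761819]), 'attitude': array([  7.26048916,   1.38032433, -90.50464279])} 0.9960501700680272
```

View pics/side0.png

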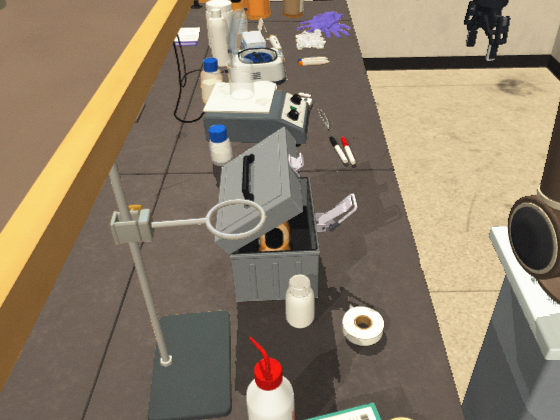

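View pics/top0.png

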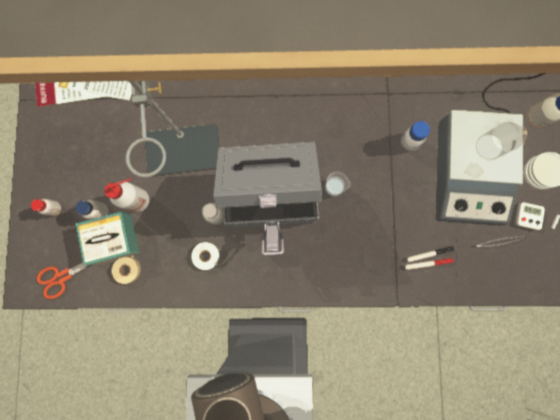

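The side view shows the box at about (275,230) with its lid half open and the lever with loop out at (335,212). In the top view the box is at (268,185), the lever at (272,238), the bottle at (212,213), the beaker at (336,185) and the tape at (205,256).

```bash
cat > h.py <<'E'
import numpy as np,cv2
from scipy.spatial.transform import Rotation as R
from plant import sense,camera
def cloud(n):
    c=camera(n);z=c["z_map"];h,w=z.shape
    f=h/2/np.tan(np.radians(c["vertical_fov"])/2)
    v,u=np.mgrid[:h,:w]
    p=np.stack([(u-c["cx"])/f*z,-(v-c["cy"])/f*z,-z],-1)
    M=R.from_euler("xyz",c["attitude"],degrees=True).as_matrix()
    return c["frame"],p@M.T+c["xyz"],dict(c,f=f,M=M)
def proj(c,P):
    q=(np.asarray(P)-c["xyz"])@c["M"]
    return np.stack([c["cx"]-c["f"]*q[...,0]/q[...,2],c["cy"]+c["f"]*q[...,1]/q[...,2]],-1)
E
python3 - <<'E'
from h import *
for n,roi in(("top",(190,130,170,140)),("side",(200,110,200,240))):
    f,P,c=cloud(n);x,y,w,h=roi
    np.savez(f"{n}.npz",f=f,P=P)
    k=min(800//w,600//h)
    cv2.imwrite(f"pics/{n}1.png",cv2.resize(f[y:y+h,x:x+w],None,fx=k,fy=k,interpolation=cv2.INTER_CUBIC))
    for q in ([(268,185),(240,190),(300,190),(272,238),(272,225),(212,213),(336,185),(205,240),(140,130),(400,260)] if n=="top" else [(275,280),(250,280),(310,280),(240,200),(335,212),(345,205),(320,222),(300,290),(363,315),(400,330)]): print(n,q,P[q[1],q[0]].round(4),f[q[1],q[0]])
E
```

```text
top (268, 185) [ 0.5993 -0.0639  0.233 ] [134 142 146]
top (240, 190) [ 0.589  -0.0058  0.2358] [132 141 143]
top (300, 190) [ 0.5864 -0.1301  0.242 ] [134 143 146]
top (272, 238) [ 0.4947 -0.0664  0.117 ] [163 169 181]
top (272, 225) [ 5.348e-01 -6.140e-02  5.000e-04] [119 124 133]
top (212, 213) [0.5581 0.0803 0.092 ] [171 192 204]
top (336, 185) [ 0.6342 -0.2291  0.0318] [200 207 197]
top (205, 240) [0.4968 0.1154 0.0034] [ 93 104 114]
top (140, 130) [ 0.8014  0.3013 -0.0023] [ 94 105 117]
top (400, 260) [ 4.402e-01 -3.934e-01 -3.000e-04] [ 82  91 101]
side (275, 280) [0.6056 0.0522 0.0614] [110 118 117]
side (250, 280) [0.6495 0.0536 0.0638] [104 107 107]
side (310, 280) [0.5438 0.0473 0.055 ] [94 97 99]
side (240, 200) [0.6414 0.1363 0.3036] [190 201 203]
side (335, 212) [ 0.494  -0.0636  0.1199] [200 200 211]
side (345, 205) [ 0.4756 -0.068   0.1326] [196 196 208]
side (320, 222) [ 0.5221 -0.0562  0.1023] [191 189 203]
side (300, 290) [0.5621 0.105  0.0921] [200 222 229]
side (363, 315) [0.4534 0.0996 0.0209] [106 163 204]
side (400, 330) [ 3.899e-01  1.162e-01 -1.000e-04] [ 84  94 109]
```

View pics/top1.png

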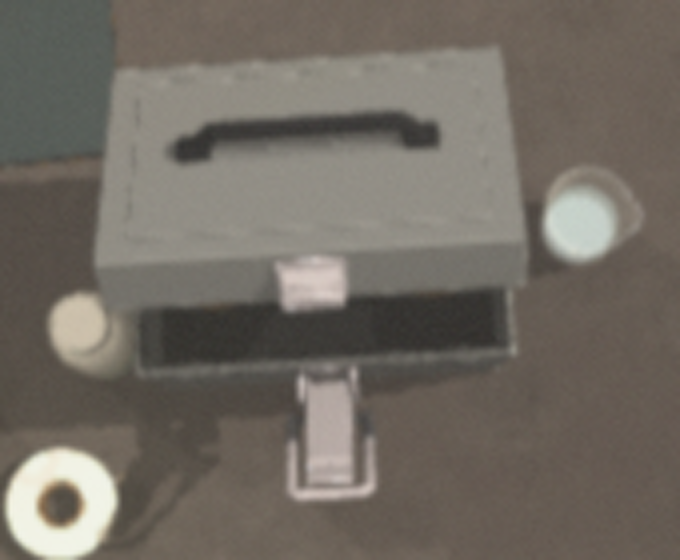

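View pics/side1.png

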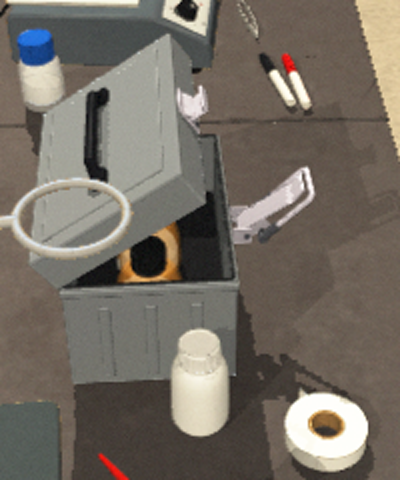

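```bash
cat > fit.py <<'E'
from h import *
def plane(p,it=6,t=.003):
    for _ in range(it):
        m=p.mean(0);n=np.linalg.svd(p-m,full_matrices=False)[2][2]
        d=(p-m)@n; p=p[abs(d)<max(t,1.5*d.std())]
    return m,n,len(p)
S=np.load("side.npz")["P"].reshape(-1,3);T=np.load("top.npz")["P"].reshape(-1,3)
b=lambda p,lo,hi:p[((p>lo)&(p<hi)).all(1)]
L=b(S,[.54,.03,.02],[.67,.07,.115])
m,n,k=plane(L);n*=np.sign(n[1]);print("left",m,n,k,"yaw",np.degrees(np.arctan2(-n[0],n[1])))
f=S[(abs((S-m)@n)<.004)&(S[:,2]>.02)&(S[:,2]<.12)];print("left face x range",np.percentile(f[:,0],[0,1,2,50,98,99,100]))
# lid top
A=b(T,[.56,-.16,.18],[.72,.03,.33]);q,ln,k=plane(A);ln*=np.sign(ln[2]);print("lid",q,ln,k,"angle",np.arccos(ln[2]),"yaw",np.degrees(np.arctan2(-ln[1],-ln[0])))
# rim
r=b(T,[.5,-.2,.118],[.58,.06,.132]);r=r[abs(r[:,1]+.06)>.04]
for y in np.arange(-.17,.05,.02):
    s=r[abs(r[:,1]-y)<.01]
    if len(s):print("rim y%.2f"%y,len(s),s[:,0].min().round(4),np.median(s[:,0]).round(4),s[:,2].mean().round(4))
for nm,c,lo,hi in (("tape",S,[.4,.03,.012],[.52,.2,.025]),("bot",S,[.5,.06,.02],[.62,.15,.11]),("beak",T,[.55,-.28,.02],[.7,-.19,.08])):
    z=b(c,lo,hi);print(nm,len(z),np.percentile(z,[2,50,98],axis=0).round(4).tolist())
for nm,c in(("S",S),("T",T)):
    z=b(c,[.42,-.11,.03],[.535,-.01,.2]);print(nm,len(z));print(z[np.argsort(z[:,0])][::max(1,len(z)//45)].round(4).tolist())
E
python3 fit.py
```

```text
left [0.61184885 0.05047434 0.07361069] [-0.04927763  0.99877854  0.0036256 ] 2336 yaw 2.824562911747435
left face x range [0.17458222 0.19110473 0.53031451 0.61275269 0.67642947 0.67785871
 0.67967207]
lid [ 0.62291233 -0.06556702  0.21715252] [0.54872629 0.02558689 0.83561042] 2985 angle 0.5815532579520751 yaw -177.3302543703474
rim y-0.17 58 0.5378 0.5537 0.1245
rim y-0.15 23 0.5377 0.5399 0.1246
rim y-0.13 27 0.5361 0.5398 0.1243
rim y-0.11 24 0.5357 0.5382 0.1244
rim y-0.01 24 0.5301 0.5334 0.1242
rim y0.01 26 0.5301 0.5326 0.1244
rim y0.03 25 0.5282 0.5307 0.125
rim y0.05 46 0.5283 0.5459 0.1243
tape 1042 [[0.4236, 0.0806, 0.0129], [0.4556, 0.1169, 0.0189], [0.4868, 0.1473, 0.0216]]
bot 1162 [[0.5402, 0.076, 0.0226], [0.5626, 0.1041, 0.0682], [0.5852, 0.1132, 0.096]]
beak 425 [[0.6088, -0.2557, 0.0241], [0.6368, -0.2296, 0.0324], [0.6579, -0.2026, 0.07]]
S 732
[[0.4558, -0.0492, 0.1422], [0.4584, -0.0623, 0.1461], [0.4602, -0.0424, 0.1432], [0.4629, -0.0881, 0.1382], [0.4656, -0.0623, 0.1438], [0.4672, -0.0411, 0.1373], [0.4689, -0.0653, 0.1416], [0.4703, -0.0424, 0.1294], [0.4
[... 1618 characters left out ...]
], [0.4977, -0.0448, 0.1091], [0.4996, -0.0663, 0.1143], [0.5018, -0.0734, 0.1143], [0.5022, -0.0896, 0.1045], [0.5043, -0.071, 0.1132], [0.5049, -0.0895, 0.0986], [0.5068, -0.0662, 0.1105], [0.5092, -0.0568, 0.1117], [0.5118, -0.0731, 0.1051], [0.5142, -0.0684, 0.1062], [0.5166, -0.0802, 0.1042], [0.5172, -0.0538, 0.0995], [0.5195, -0.0586, 0.1002], [0.5219, -0.0634, 0.0999], [0.5243, -0.0753, 0.0975], [0.5305, -0.0101, 0.118], [0.5319, -0.0108, 0.1011], [0.5321, -0.0607, 0.0922], [0.5324, -0.013, 0.1229], [0.5325, -0.0149, 0.0941], [0.5327, -0.0641, 0.113], [0.5329, -0.0289, 0.0878], [0.5333, -0.0358, 0.0825], [0.5341, -0.0809, 0.1212], [0.5342, -0.0251, 0.1266], [0.5345, -0.0504, 0.1212]]
```

Call:
play_rows([
  [0,0,5.35,0,0,-0.03,0],
  [0,0,5.35,0,0,-0.03,0],
  [0,0,0,0.0288,-0.025,0,0],
  [0,0,0,0.0288,-0.025,0,0],
  [0,0,0,0.0288,-0.025,0,0],
])

```text
time_s: 0.62
eef_pos: [0.2057, -0.4309, 0.2915]
ee_rot: [180.0, -0.0, 2.7]
wrist_force: [0.8, -0.9, 0.3]
width: 0.0252
finger_force: 0.0
```

Call:
play_rows([
  [0,0,0,0.0288,-0.025,0,0],
  [0,0,0,0.0288,-0.025,0,0],
  [0,0,0,0.0288,-0.025,0,0],
  [0,0,0,0.0288,-0.025,0,0],
  [0,0,0,0.0288,-0.025,0,0],
])

```text
time_s: 1.03
eef_pos: [0.3439, -0.2978, 0.2913]
ee_rot: [180.0, -0.0, 2.8]
wrist_force: [0.2, -0.7, 0.7]
width: 0.0002
finger_force: 0.0
```

Call:
play_rows([
  [0,0,0,0.0288,-0.025,0,0],
  [0,0,0,0.0288,-0.025,0,0],
  [0,0,0,0.0288,-0.025,0,0],
  [0,0,0,0.0288,-0.025,0,0],
  [0,0,0,0,0,0,0],
])

```text
time_s: 1.45
eef_pos: [0.4567, -0.1898, 0.2904]
ee_rot: [-179.9, -0.0, 3.2]
wrist_force: [-0.6, 0.4, 0.1]
width: -0.0004
finger_force: 0.0
```

Call:
play_rows([
  [0,0,0,0.028,-0.0244,0,0],
  [0,0,0,0.028,-0.0244,0,0],
  [0,0,0,0.028,-0.0244,0,0],
  [0,0,0,0.028,-0.0244,0,0],
  [0,0,0,0.028,-0.0244,0,0],
])

```text
time_s: 1.87
eef_pos: [0.5879, -0.0639, 0.2912]
ee_rot: [180.0, 0.0, 2.8]
wrist_force: [0.4, -1.5, 0.0]
width: -0.0001
finger_force: 0.0
```

Call:
play_rows([
  [0,0,0,0,0,0.02,0],
  [0,0,0,0,0,0.02,0],
  [0,0,0,0,0,0.01,0],
  [0,0,0,0,0,0.005,0],
  [0,0,0,-0.003,0,0.004,0],
])

```text
time_s: 2.28
eef_pos: [0.5836, -0.0654, 0.232]
ee_rot: [-180.0, 0.0, 2.8]
wrist_force: [-0.2, 0.2, 3.2]
width: 0.0001
finger_force: 1.1
```

Call:
play_rows([
  [0,0,0,-0.005,0,0.005,0],
  [0,0,0,-0.005,0,0.005,0],
  [0,0,0,-0.005,0,0.006,0],
  [0,0,0,-0.004,0,0.006,0],
  [0,0,0,-0.004,0,0.006,0],
])

```text
time_s: 2.7
eef_pos: [0.5605, -0.0668, 0.2041]
ee_rot: [180.0, -0.0, 2.8]
wrist_force: [2.5, 0.6, 0.8]
width: -0.0
finger_force: 0.6
```

Call:
play_rows([
  [0,0,0,-0.003,0,0.006,0],
  [0,0,0,-0.003,0,0.006,0],
  [0,0,0,-0.003,0,0.006,0],
  [0,0,0,-0.002,0,0.006,0],
  [0,0,0,-0.002,0,0.006,0],
])

```text
time_s: 3.12
eef_pos: [0.5476, -0.0671, 0.1736]
ee_rot: [-180.0, 0.0, 2.8]
wrist_force: [-0.8, 0.0, 2.1]
width: -0.0003
finger_force: 0.9
```

Call:
play_rows([
  [0,0,0,-0.001,0,0.005,0],
  [0,0,0,0,0,0.004,0],
  [0,0,0,0,0,0.002,0],
  [0,0,0,0,0,0.001,0],
  [0,0,0,0,0,0,0],
])

```text
time_s: 3.53
eef_pos: [0.5465, -0.067, 0.1648]
ee_rot: [180.0, -0.1, 2.8]
wrist_force: [-9.7, 0.1, 18.9]
width: 0.0001
finger_force: 9.4
```

Call:
play_rows([
  [0,0,0,0,0,-0.03,0],
  [0,0,0,0,0,-0.03,0],
  [0,0,0,-0.038,-0.0117,0,0],
  [0,0,0,-0.038,-0.0117,0,0],
  [0,0,0,-0.038,-0.0117,0,0],
])

```text
time_s: 3.95
eef_pos: [0.4312, -0.0373, 0.2221]
ee_rot: [-180.0, -0.0, 2.8]
wrist_force: [0.4, 0.1, 0.8]
width: -0.0001
finger_force: 0.0
```

```bash
cat > look.py <<'E'
from h import *
import sys
n=sys.argv[1];k=int(sys.argv[2])
C=np.array([.6087,-.0599,0]);a=np.radians(2.82);B=np.array([[np.cos(a),-np.sin(a),0],[np.sin(a),np.cos(a),0],[0,0,1]])
s=sense();print("tcp box",((s["eef_pos"]-C)@B).round(4),s["ee_rot"].round(1),s["wrist_force"].round(1),s["time_s"])
f,P,c=cloud("side");Q=(P-C)@B
np.savez("q.npz",Q=Q,f=f)
x,y,w,h=250,160,110,90
cv2.imwrite(f"pics/{n}.png",cv2.resize(f[y:y+h,x:x+w],None,fx=6,fy=6,interpolation=cv2.INTER_CUBIC))
q=Q.reshape(-1,3)
m=(abs(q[:,1])<.03)&(q[:,0]>-.175)&(q[:,0]<-.08)&(q[:,2]>.01)&(q[:,2]<.165)
q=q[m];q=q[np.argsort(q[:,2])]
print(len(q));print((q[::max(1,len(q)//k)]*1000).round(0).astype(int).tolist())
t=Q.reshape(-1,3);t=t[(abs(t[:,0])<.06)&(t[:,1]<.105)&(t[:,1]>.06)&(t[:,2]>.15)&(t[:,2]<.2)];print("lid z",np.median(t[:,2]),[np.median(t[abs(t[:,0]-v)<.01,2]).round(4) for v in(-.05,.05)])
E
python3 look.py a2 50
```

```text
tcp box [-0.1761  0.0313  0.2221] [-180.    -0.     2.8] [0.4 0.1 0.8] 3.95
755
[[-92, 14, 85], [-99, 12, 92], [-95, 18, 96], [-99, 12, 98], [-103, 14, 99], [-107, 13, 100], [-91, 16, 101], [-97, 14, 102], [-101, 12, 103], [-89, -18, 103], [-112, 26, 104], [-92, 5, 105], [-110, 13, 105], [-96, 8, 107], [-112, 25, 108], [-99, 8, 109], [-114, -23, 110], [-101, -7, 111], [-110, 15, 112], [-122, 23, 113], [-106, -6, 114], [-120, -22, 115], [-112, 7, 117], [-115, -13, 118], [-126, -25, 119], [-127, -21, 120], [-121, 14, 122], [-123, -3, 123], [-123, -3, 125], [-125, 5, 126], [-136, 24, 127], [-129, -10, 128], [-137, -27, 130], [-137, 27, 131], [-133, 4, 132], [-135, 1, 134], [-138, 7, 137], [-137, -6, 138], [-138, 3, 140], [-146, 23, 142], [-142, 12, 143], [-94, 16, 144], [-141, 5, 144], [-87, -8, 145], [-143, -6, 145], [-86, 5, 145], [-88, 6, 146], [-84, -9, 146], [-150, 19, 147], [-80, 5, 150], [-94, 11, 152]]
lid z 0.16685083916684917 [np.float64(0.1667), np.float64(0.1668)]
```

View pics/a2.png

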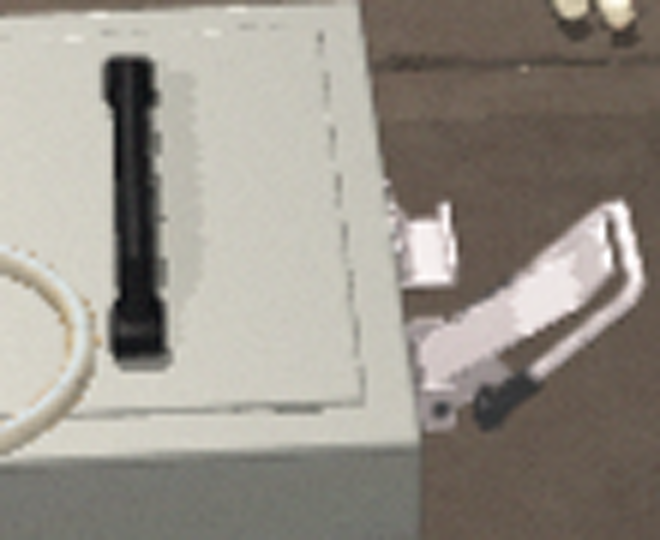

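The lid is level and shut. The lever with its folded loop still points out and up, with the bar at about (620,205) in the crop and the keeper at (430,250). Next I push the loop over from outside, on its left corner.

Call:
play_rows([
  [0,0,0,0,0,0.03,0],
  [0,0,0,0,0,0.03,0],
  [0,0,0,0,0,0.02,0],
  [0,0,0,0,0,0.01,0],
  [0,0,0,0,0,0,0],
])

```text
time_s: 4.42
eef_pos: [0.4303, -0.0374, 0.1301]
ee_rot: [-180.0, 0.2, 2.8]
wrist_force: [0.9, 0.7, 0.6]
width: 0.0002
finger_force: 0.0
```

Call:
play_rows([
  [0,0,0,0.006,0,0,0],
  [0,0,0,0.006,0,0,0],
  [0,0,0,0.006,0,-0.001,0],
  [0,0,0,0.006,0,-0.002,0],
  [0,0,0,0.006,0,-0.003,0],
])

```text
time_s: 4.83
eef_pos: [0.4627, -0.0361, 0.1393]
ee_rot: [-180.0, -0.1, 2.8]
wrist_force: [-0.1, -0.3, -0.2]
width: -0.0001
finger_force: 0.3
```

Call:
play_rows([
  [0,0,0,0.006,0,-0.003,0],
  [0,0,0,0.006,0,-0.003,0],
  [0,0,0,0.006,0,-0.002,0],
  [0,0,0,0.006,0,-0.002,0],
  [0,0,0,0.004,0,0,0],
])

```text
time_s: 5.25
eef_pos: [0.4905, -0.0348, 0.1487]
ee_rot: [180.0, -0.0, 2.8]
wrist_force: [0.2, 1.0, 0.1]
width: -0.0005
finger_force: 0.0
```

```bash
python3 look.py a3 60
```

```text
tcp box [-0.1168  0.0309  0.1487] [180.   -0.    2.8] [0.2 1.  0.1] 5.25
710
[[-90, 16, 87], [-104, 26, 89], [-86, 16, 92], [-102, 22, 94], [-104, 24, 95], [-95, 16, 96], [-109, 25, 98], [-103, 26, 99], [-95, 17, 100], [-87, 3, 101], [-89, -2, 101], [-88, 13, 102], [-95, 17, 102], [-107, 27, 103], [-96, 3, 103], [-91, -18, 103], [-109, 26, 104], [-86, 16, 104], [-104, -18, 104], [-107, -8, 105], [-106, -17, 105], [-120, 11, 106], [-103, -4, 106], [-117, 4, 107], [-116, 7, 107], [-106, -20, 108], [-116, 14, 108], [-102, -19, 109], [-102, -21, 109], [-121, 11, 110], [-133, -3, 110], [-132, 12, 111], [-123, -2, 111], [-134, 2, 112], [-105, 27, 112], [-129, 12, 112], [-135, -8, 113], [-142, 8, 113], [-139, 5, 114], [-108, -21, 114], [-146, -8, 115], [-109, 24, 116], [-150, -8, 117], [-149, 11, 118], [-153, 13, 119], [-150, 14, 120], [-158, 12, 121], [-154, -1, 122], [-157, -6, 123], [-106, -20, 127], [-108, 27, 133], [-108, 25, 139], [-91, 10, 144], [-94, 17, 144], [-86, -14, 145], [-93, 6, 145], [-91, 6, 146], [-90, 15, 146], [-83, -2, 147], [-105, -20, 149], [-95, 9, 150], [-80, 7, 152], [-105, -7, 156], [-109, -20, 158], [-105, -9, 159]]
lid z 0.16684115346712675 [np.float64(0.1665), np.float64(0.1669)]
```

View pics/a3.png

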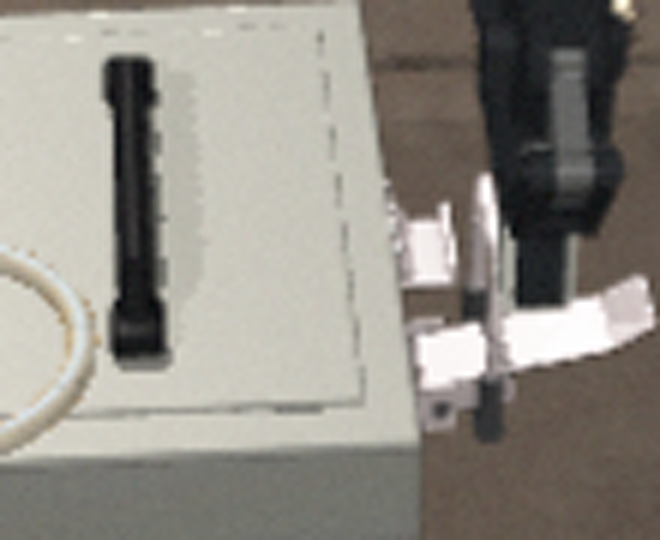

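The loop now stands upright at (485,250) in the crop, and the lever has sagged to roughly 1.8. The bar should just clear the lip, so I push on gently.

Call:
play_rows([
  [0,0,0,0.003,0,-0.001,0],
  [0,0,0,0.003,0,-0.001,0],
  [0,0,0,0.003,0,0,0],
  [0,0,0,0.002,0,0,0],
  [0,0,0,0,0,0,0],
])

```text
time_s: 5.72
eef_pos: [0.5007, -0.0343, 0.1502]
ee_rot: [180.0, -0.0, 2.8]
wrist_force: [-0.2, 0.3, -0.7]
width: 0.0
finger_force: 0.0
```

```bash
python3 look.py a4 60
```

```text
tcp box [-0.1066  0.0309  0.1502] [180.   -0.    2.8] [-0.2  0.3 -0.7] 5.7167
662
[[-95, 17, 87], [-86, 16, 90], [-102, 26, 92], [-103, 26, 94], [-93, 15, 96], [-91, 17, 98], [-85, -14, 99], [-87, 17, 100], [-88, -12, 100], [-94, 7, 101], [-88, 10, 101], [-90, 5, 102], [-106, -18, 102], [-90, -6, 103], [-89, -15, 103], [-104, -19, 103], [-94, 4, 104], [-97, 11, 104], [-95, 15, 105], [-109, 10, 106], [-113, 2, 106], [-105, 23, 107], [-110, -6, 107], [-102, -18, 107], [-121, -1, 108], [-119, 3, 108], [-124, -8, 109], [-128, -7, 109], [-129, 11, 110], [-127, 9, 110], [-124, 3, 111], [-132, 4, 111], [-98, 23, 111], [-133, 11, 112], [-131, -7, 112], [-138, 1, 113], [-137, -8, 113], [-135, 7, 114], [-140, 9, 114], [-149, -11, 115], [-147, 11, 116], [-147, 3, 117], [-153, -13, 118], [-157, 7, 119], [-153, 8, 120], [-154, -12, 121], [-153, -4, 122], [-99, 23, 126], [-95, 25, 135], [-85, 14, 143], [-87, -8, 145], [-84, 9, 146], [-85, 13, 147], [-90, 24, 148], [-95, 9, 150], [-96, 16, 150], [-95, 2, 152], [-93, -8, 154], [-92, -2, 155], [-90, 20, 156], [-90, 19, 158]]
lid z 0.166911422348065 [np.float64(0.1668), np.float64(0.167)]
```

View pics/a4.png

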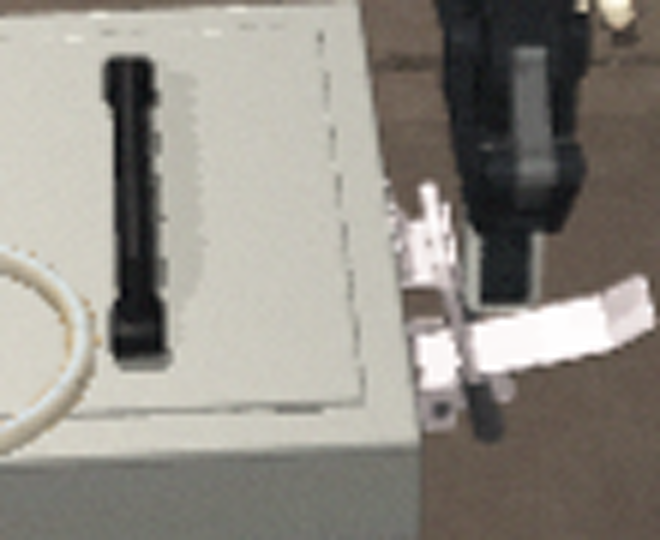

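The bar is behind the lip, at about (428,215) in the crop, resting towards the keeper's back. I back off, tilt the tool 45° forward and go over the lever.

Call:
play_rows([
  [0,0,0,-0.03,0,0,0],
  [0,0,0,-0.013,0.011,-0.02,0],
  [0,0,0,0,0.02,-0.015,0],
  [0,6.43,0,0,0,0,0],
  [0,6.43,0,0,0,0,0],
])

```text
time_s: 6.18
eef_pos: [0.4612, -0.0682, 0.1858]
ee_rot: [180.0, -13.1, 2.8]
wrist_force: [-0.6, 0.6, -0.1]
width: -0.0001
finger_force: 0.0
```

Call:
play_rows([
  [0,6.43,0,0,0,0,0],
  [0,6.43,0,0,0,0,0],
  [0,6.43,0,0,0,0,0],
  [0,6.43,0,0,0,0,0],
  [0,6.42,0,0,0,0,0],
])

```text
time_s: 6.6
eef_pos: [0.4587, -0.0672, 0.1863]
ee_rot: [179.9, -45.4, 2.9]
wrist_force: [0.3, 0.2, -0.4]
width: 0.0
finger_force: 0.0
```

```bash
cat > path.py <<'E'
from h import *
C=np.array([.6087,-.0599,0]);a=np.radians(2.82);B=np.array([[np.cos(a),-np.sin(a),0],[np.sin(a),np.cos(a),0],[0,0,1]])
s=sense();p=(s["eef_pos"]-C)@B*1000;print("tcp box",p.round(1),s["ee_rot"].round(1))
t=np.radians(45);q=p[[0,2]]
for l in(1.9,1.78,1.6,1.4,1.2,1.0,.8,.6,.4,.2,0,-.05):
    r=52+10*np.clip((1.78-l)/1.78,0,1);u=np.array([-np.sin(l),-np.cos(l)]);n=np.array([-np.cos(l),np.sin(l)])
    T=np.array([-93,95])+r*u+(7+11*abs(np.cos(t+l)))*n
    d=T-q;q=T;print(l,T.round(1),"tool x,z mm",round(.7071*(d[0]+d[1]),1),round(.7071*(d[0]-d[1]),1))
E
python3 path.py; python3 look.py a5 60
```

```text
tcp box [-1.502e+02  1.000e-01  1.863e+02] [179.9 -45.4   2.9]
1.9 [-136.8  127.8] tool x,z mm -31.8 50.9
1.78 [-140.5  121.7] tool x,z mm -7.0 1.7
1.6 [-145.6  111.5] tool x,z mm -10.7 3.6
1.4 [-148.6   98.9] tool x,z mm -11.1 6.7
1.2 [-148.6   85.6] tool x,z mm -9.4 9.4
1.0 [-145.5   72.4] tool x,z mm -7.1 11.6
0.8 [-139.2   60.1] tool x,z mm -4.3 13.1
0.6 [-133.6   51.7] tool x,z mm -1.9 9.9
0.4 [-126.5   44.3] tool x,z mm -0.3 10.2
0.2 [-117.9   37.9] tool x,z mm 1.6 10.6
0 [-107.8   33. ] tool x,z mm 3.7 10.7
-0.05 [-105.    32.3] tool x,z mm 1.5 2.4
tcp box [-1.502e-01  1.000e-04  1.863e-01] [179.9 -45.4   2.9] [ 0.3  0.2 -0.4] 6.6
678
[[-88, 14, 85], [-89, 16, 90], [-88, 17, 93], [-89, 16, 94], [-91, 15, 96], [-107, 26, 97], [-89, 18, 98], [-114, 13, 100], [-89, 5, 100], [-88, -12, 101], [-85, 0, 101], [-92, 7, 101], [-87, 19, 102], [-103, 27, 103], [-90, -15, 103], [-103, 8, 104], [-89, 19, 104], [-108, 12, 104], [-112, 13, 105], [-103, -11, 105], [-109, 5, 106], [-110, -6, 106], [-106, -3, 107], [-98, -18, 107], [-127, 12, 108], [-115, -10, 108], [-119, 4, 109], [-104, -18, 109], [-99, -21, 110], [-124, -6, 110], [-127, -3, 110], [-96, 25, 111], [-100, 22, 111], [-130, 5, 111], [-101, 23, 112], [-128, 14, 112], [-137, -8, 113], [-145, -10, 113], [-146, 5, 114], [-142, 8, 114], [-139, 3, 115], [-97, 25, 116], [-148, -8, 117], [-149, -1, 118], [-154, -7, 120], [-154, -13, 120], [-156, -8, 122], [-157, -6, 123], [-90, 23, 126], [-92, 24, 134], [-88, 25, 142], [-81, 16, 145], [-90, 5, 145], [-88, 0, 146], [-87, -9, 146], [-81, 17, 147], [-86, -17, 149], [-93, -15, 151], [-94, 17, 152], [-84, 0, 153], [-82, -18, 153], [-85, -1, 154]]
lid z 0.1668743643482833 [np.float64(0.1667), np.float64(0.1669)]
```

View pics/a5.png

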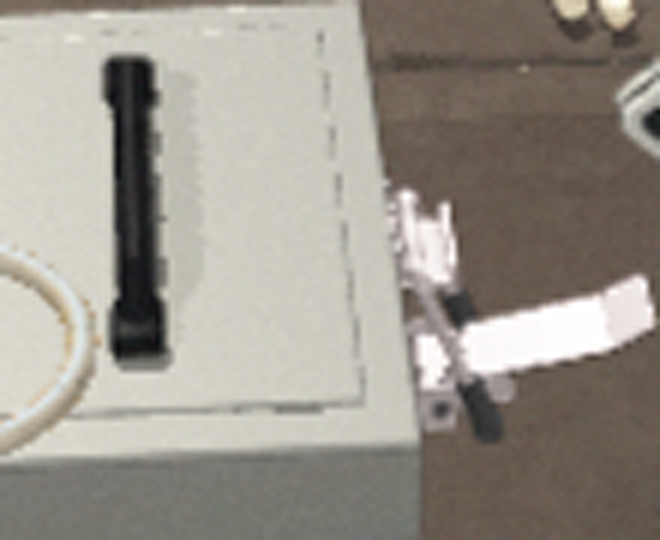

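The loop lies on the keeper's sloped back, with its bar at (400,215) in the crop. Now I press the lever down.

Call:
play_rows([
  [0,0,0,-0.016,0,0.025,0],
  [0,0,0,-0.016,0,0.025,0],
  [0,0,0,-0.007,0,0.002,0],
  [0,0,0,-0.0055,0,0.002,0],
  [0,0,0,-0.0055,0,0.002,0],
])

```text
time_s: 7.07
eef_pos: [0.4637, -0.0672, 0.1113]
ee_rot: [-180.0, -45.0, 2.8]
wrist_force: [1.2, 0.0, 0.5]
width: -0.0002
finger_force: 0.4
```

Call:
play_rows([
  [0,0,0,-0.0055,0,0.0035,0],
  [0,0,0,-0.0055,0,0.0035,0],
  [0,0,0,-0.0045,0,0.0045,0],
  [0,0,0,-0.0045,0,0.0045,0],
  [0,0,0,0,0,0,0],
])

```text
time_s: 7.48
eef_pos: [0.4601, -0.0673, 0.084]
ee_rot: [-180.0, -45.0, 2.8]
wrist_force: [0.0, -0.4, 0.7]
width: 0.0002
finger_force: 0.3
```

```bash
python3 look.py a6 60;python3 path.py|tail -8
```

```text
tcp box [-1.488e-01 -1.000e-04  8.400e-02] [-180.   -45.     2.8] [ 0.  -0.4  0.7] 7.4833
912
[[-146, -4, 76], [-144, -5, 78], [-147, -1, 79], [-143, 15, 80], [-139, 13, 81], [-134, -6, 83], [-155, 8, 84], [-130, 13, 85], [-135, 15, 86], [-129, 4, 86], [-132, 11, 87], [-93, 17, 88], [-127, 6, 89], [-124, -2, 89], [-98, 23, 90], [-95, 18, 91], [-156, 12, 91], [-117, 7, 92], [-150, 13, 93], [-152, 14, 93], [-111, -12, 94], [-91, 20, 95], [-151, 7, 95], [-108, -1, 96], [-104, 5, 96], [-104, 3, 97], [-148, -2, 98], [-167, 15, 98], [-148, 2, 99], [-100, 26, 100], [-146, -2, 100], [-96, 24, 101], [-150, 0, 101], [-84, -10, 102], [-166, 14, 103], [-84, -12, 103], [-153, 6, 104], [-153, 1, 105], [-168, 12, 105], [-156, 6, 107], [-164, 15, 108], [-163, 7, 109], [-169, 16, 111], [-170, 14, 112], [-163, -5, 114], [-96, 22, 116], [-167, 5, 117], [-92, 24, 120], [-170, 4, 123], [-174, 16, 125], [-175, 20, 126], [-172, -5, 128], [-88, 25, 136], [-96, 13, 144], [-86, 26, 145], [-90, -3, 146], [-88, 23, 147], [-87, 12, 148], [-87, -8, 149], [-86, -16, 150], [-94, 1, 151]]
lid z 0.1668212409568528 [np.float64(0.1666), np.float64(0.167)]
1.2 [-148.6   85.6] tool x,z mm -9.4 9.4
1.0 [-145.5   72.4] tool x,z mm -7.1 11.6
0.8 [-139.2   60.1] tool x,z mm -4.3 13.1
0.6 [-133.6   51.7] tool x,z mm -1.9 9.9
0.4 [-126.5   44.3] tool x,z mm -0.3 10.2
0.2 [-117.9   37.9] tool x,z mm 1.6 10.6
0 [-107.8   33. ] tool x,z mm 3.7 10.7
-0.05 [-105.    32.3] tool x,z mm 1.5 2.4
```

View pics/a6.png

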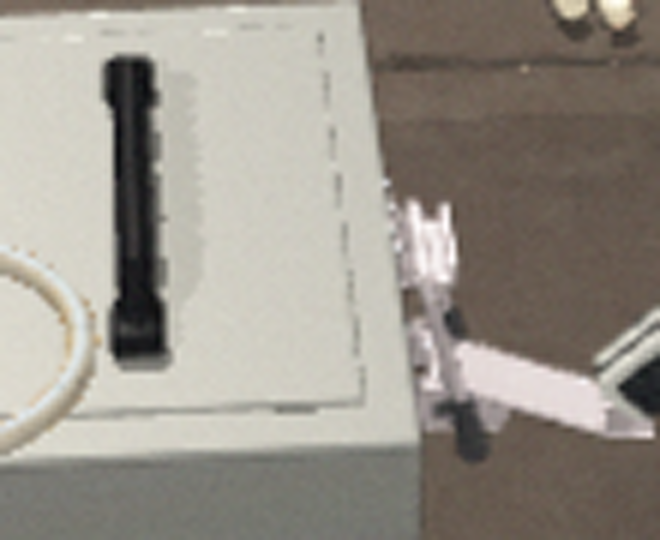

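The bar has slid down behind the lip, at (425,225) in the crop, and the lever is at about 1.2 under the fingertip. I press on to home.

Call:
play_rows([
  [0,0,0,-0.004,0,0.006,0],
  [0,0,0,-0.003,0,0.006,0],
  [0,0,0,-0.002,0,0.0065,0],
  [0,0,0,-0.002,0,0.0065,0],
  [0,0,0,-0.001,0,0.005,0],
])

```text
time_s: 7.95
eef_pos: [0.4736, -0.0667, 0.0554]
ee_rot: [180.0, -45.0, 2.8]
wrist_force: [-0.0, -0.4, 2.6]
width: 0.0
finger_force: 0.7
```

Call:
play_rows([
  [0,0,0,-0.001,0,0.005,0],
  [0,0,0,0,0,0.005,0],
  [0,0,0,0,0,0.005,0],
  [0,0,0,0.001,0,0.005,0],
  [0,0,0,0.001,0,0.0055,0],
])

```text
time_s: 8.37
eef_pos: [0.4918, -0.0657, 0.0372]
ee_rot: [-180.0, -45.0, 2.8]
wrist_force: [0.2, 0.8, 0.5]
width: 0.0002
finger_force: 0.0
```

Call:
play_rows([
  [0,0,0,0.002,0,0.0055,0],
  [0,0,0,0.002,0,0.005,0],
  [0,0,0,0.001,0,0.002,0],
  [0,0,0,0,0,0,0],
  [0,0,0,0,0,0,0],
])

```text
time_s: 8.78
eef_pos: [0.5039, -0.0651, 0.0323]
ee_rot: [-180.0, -45.0, 2.8]
wrist_force: [-7.2, -0.3, 6.1]
width: -0.0001
finger_force: 4.7
```

```bash
python3 look.py a7 60
```

```text
tcp box [-1.049e-01 -1.000e-04  3.230e-02] [-180.   -45.     2.8] [-7.2 -0.3  6.1] 8.7833
1290
[[-103, 13, 27], [-110, 12, 36], [-96, -3, 41], [-106, 12, 44], [-109, 6, 46], [-110, 12, 49], [-116, 14, 50], [-111, 7, 52], [-125, 13, 54], [-111, 3, 56], [-115, 0, 59], [-96, 13, 61], [-120, 9, 64], [-125, -3, 66], [-127, -4, 70], [-127, 11, 73], [-132, -13, 75], [-131, -6, 76], [-132, 16, 77], [-135, 21, 78], [-135, -25, 79], [-132, 29, 80], [-136, -7, 82], [-87, 26, 83], [-86, -10, 85], [-88, 28, 87], [-91, 16, 89], [-145, -5, 91], [-139, 9, 92], [-142, 19, 94], [-144, 18, 95], [-86, -8, 96], [-159, 27, 97], [-154, -4, 98], [-87, 22, 99], [-98, -11, 101], [-157, 27, 101], [-152, -5, 103], [-93, 13, 104], [-152, 21, 105], [-154, 8, 106], [-162, 28, 107], [-95, -8, 109], [-157, 8, 110], [-157, -14, 112], [-170, 24, 113], [-86, 25, 114], [-171, 27, 115], [-159, -5, 116], [-161, 17, 117], [-174, -17, 118], [-175, 2, 119], [-169, -8, 121], [-86, 25, 133], [-83, 15, 144], [-84, -10, 145], [-84, -17, 147], [-88, 6, 148], [-85, 16, 149], [-96, 0, 150], [-94, -8, 151], [-173, -1, 154]]
lid z 0.16682885172911915 [np.float64(0.1668), np.float64(0.1668)]
```

Call:
play_rows([
  [0,0,0,0,0,-0.01,0],
  [0,0,0,0,0,-0.03,0],
  [0,0,0,0,0,-0.03,0],
  [0,0,0,0,0,-0.03,0],
  [0,0,0,0,0,0,0],
])

```text
time_s: 9.25
eef_pos: [0.4329, -0.0691, 0.1081]
ee_rot: [179.8, -45.3, 2.9]
wrist_force: [0.6, 0.1, 0.6]
width: -0.0
finger_force: 0.0
```

```bash
python3 look.py a8 60; sed -i 's#np.load("side.npz")\["P"\]#cloud("side")[1]#;s#np.load("top.npz")\["P"\]#cloud("top")[1]#' fit.py; python3 fit.py|grep -E "^(tape|bot|beak)"
```

```text
tcp box [-0.176  -0.0005  0.1081] [179.8 -45.3   2.9] [0.6 0.1 0.6] 9.25
385
[[-103, 13, 27], [-103, -10, 30], [-99, 12, 34], [-97, 12, 42], [-96, -6, 47], [-97, 11, 52], [-98, 11, 57], [-98, 12, 65], [-96, 11, 72], [-94, 13, 77], [-96, 13, 81], [-87, 29, 83], [-98, 12, 85], [-87, -13, 87], [-87, 28, 90], [-97, 14, 92], [-85, -15, 93], [-86, -12, 95], [-93, 19, 97], [-95, 20, 97], [-96, -11, 98], [-94, -10, 99], [-98, -12, 100], [-96, 4, 101], [-89, 21, 101], [-87, -20, 102], [-94, -11, 103], [-94, -16, 104], [-93, 14, 104], [-91, 14, 105], [-88, 24, 106], [-97, 14, 107], [-85, -19, 110], [-88, 23, 112], [-85, 24, 114], [-86, 25, 116], [-172, 7, 118], [-173, -7, 119], [-88, 25, 121], [-175, 0, 122], [-86, 27, 125], [-84, 24, 128], [-86, 25, 133], [-86, 25, 138], [-81, 14, 143], [-89, -8, 144], [-84, 7, 144], [-93, -7, 145], [-90, 17, 145], [-84, 11, 146], [-89, 12, 146], [-86, 27, 146], [-82, -14, 147], [-84, 3, 148], [-88, -15, 148], [-83, 0, 149], [-96, 17, 149], [-88, 19, 149], [-82, -8, 149], [-87, -10, 150], [-87, 17, 150], [-81, -1, 150], [-86, -15, 151], [-94, 1, 151], [-94, 11, 154]]
lid z 0.16681361154801344 [np.float64(0.1665), np.float64(0.1669)]
tape 1045 [[0.4234, 0.0815, 0.0128], [0.4552, 0.1177, 0.019], [0.4868, 0.1471, 0.0217]]
bot 1169 [[0.5401, 0.0759, 0.0217], [0.5626, 0.1041, 0.0683], [0.5852, 0.1134, 0.0961]]
beak 423 [[0.6086, -0.2555, 0.0257], [0.6368, -0.2295, 0.0325], [0.6579, -0.2025, 0.0701]]
```

View pics/a8.png

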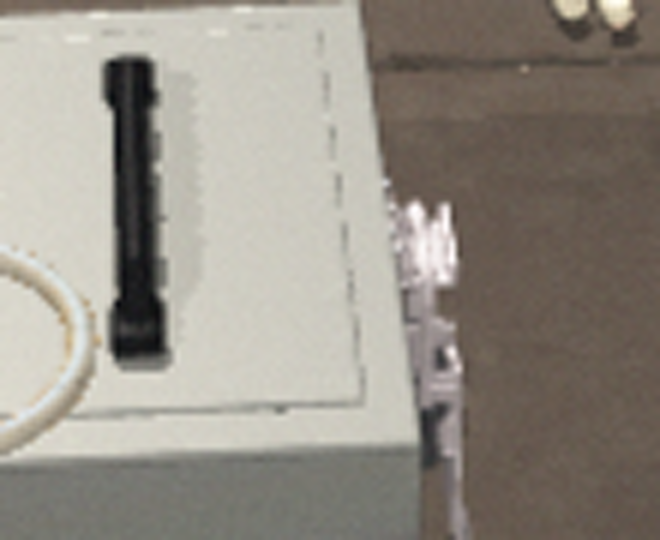

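The lever hangs home along the box front, with its tip at about (-103, 27) mm in box x and z. The loop stands vertical in the hook at (430,240) in the crop, the lid is shut, and the neighbouring objects have not moved. I hand in the job.

```bash
python3 -c "
from plant import arm;print(arm.close_job())"
```

```text
the job is handed in; nothing more can be done
None
```

The box is sealed and the job handed in at about 9.3 s: lid fully shut, wire loop seated in the keeper hook, lever home against the front, and the bottle, beaker and tape roll where they were.

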